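Clamp a glued block in the ratchet press

TASK

Stand the two-tone glued wooden block on the steel bed of the ratchet press, square between the wooden pad and the fixed anvil, and let go of it. Then swing the press's lever back and forth, feeling its resistance, until the sprung pad clamps the block firmly at about 45 newtons, without ever crushing it. Close the jaw only with the lever, never by pushing the jaw or the toothed wheel, and leave everything else on the table where it is.

Things in the scene. Friction and masses are not known exactly. Their poses are not given: they have to be found in the camera images.
- press: Ratchet press screwed to the table, at another place and angle each time. Grey base 150 x 340 x 12 mm, x -63 to 87 mm, y -85 to 255 mm. Origin: its underside under the upright axle of the toothed wheel; z up, y the way the jaw closes (moving jaw to anvil), x away from the lever. Wheel and pawls lie below z = 68 mm and within 70 mm of the axle, both jaws below 70 mm.
- axle_top (a point): Top of the axle (press x = y = 0, z = 68 mm), centre of the lever's swing. Under it the dark 24-tooth wheel, 96 mm across. A notch is 0.262 rad (15 degrees) counterclockwise from above and closes the jaw by 5.24 mm; a swing from stop to stop gives two notches, a shorter one one or none. A pawl keeps each full notch; a part notch is lost under load when the lever goes back. It cannot be undone.
- bed_mid (a point): Middle of the top of the steel bed on which the block stands: press x = 35 mm (the jaw line, middle of pad and anvil), y = 165 mm, z = 20 mm. The bed is 70 mm wide (x), 180 mm long (y). The anvil, a grey fixed jaw 64 mm wide, 50 mm high, 24 mm thick, stands on it, locked at another place each time: its pressing face is at press y = 172 to 192 mm. Axes as the press's.
- jaw_open (a point): Fixed point of the press (35, 110, 44) mm: where the middle of the pad's face is while the jaw is fully open, as at the start. The wooden pad, 46 mm wide, z = 26 to 62 mm, sits on a spring before the grey moving jaw and gives 4 N per mm that it is pushed back, 22 mm at most: once the block is tight a notch adds about 20 N. Jaw travel 72 mm.
- lever (a joint): Angle of the steel lever about the axle, rad, -0.42 to 0.42 (firm stops); at 0 it points to the press's -x; it grows counterclockwise seen from above, the knob moving to the press's -y. Growing is the working stroke, which closes the jaw; the way back is idle. It stays where it is left when there is no load.
- lever_knob (a point): Middle of the lever's black upright knob, a fixed cylinder of 20 mm diameter, z = 67 to 123 mm (this point 101 mm), 130 mm from the axle; it can be pushed from the side or held loosely. Either way needs 1 to 3 N there while nothing is clamped (clicks to 5 N). Held still under load it pushes back with 0.154 N per newton of clamping, less up to 2 N of friction (45 N: 5 to 7 N).
- block: Glued-up wooden block standing on the table to the robot's right: half light, half dark wood, 54 mm long (x), 44 mm thick (y, to be clamped in this direction; the glue joint is in the middle), 50 mm high, about 0.11 kg; origin at the middle of its underside. Either 54 x 50 mm face may face the pad.
- offcut: Bystander: flat dark wood offcut, 85 x 30 x 18 mm, lying on the table; origin at the middle of its underside.
- glue: Bystander: standing glue bottle, 48 mm across, 130 mm high; origin at the middle of its underside.
- mug: Bystander: blue mug, 80 mm across, 95 mm high, handle on its +y side; origin at the middle of its underside.
- chalk: Bystander: blue chalk cube of 22 mm; origin at the middle of its underside.
- brush: Bystander: glue brush lying on the table along its x; origin at the middle of its underside.
Mind the look-alikes: they are no part of the job. Of the things like the block, leave any that is pink or purple; of the rest the smaller one is meant.

How it is judged:
On the way, in this order (a step that is already met when the one before it is completed fails the run):
1. the block stands square on the bed between pad and anvil, within 15 mm of the jaw line, not held and not yet clamped (x of block in the frame of press between 0.02 and 0.05 m and z of block in the frame of press between 0.016 and 0.025 m and y of block in the frame of press between 0.125 and 0.176 m and angle between block's own z axis and vertical below 0.08 rad and angle between the x axis of block and the x axis of press, either way round below 0.12 rad and contact force between block and the fingers below 0.3 N and contact force between block and press below 10 N), for 0.2 s.
2. the pad clamps the block with more than 25 N (contact force between block and press above 25 N), for 0.3 s.
At the end, for the whole second after the job is handed in: The block stands upright on the bed, at rest, within 15 mm of the jaw line and square to it within 0.12 rad, clamped by the pad against the anvil with 25 to 68 N (contact force of the block on the press, its bed included; the anvil counts as a separate thing) (x of block in the frame of press between 0.02 and 0.05 m and z of block in the frame of press between 0.016 and 0.025 m and y of block in the frame of press between 0.125 and 0.176 m and angle between block's own z axis and vertical below 0.08 rad and angle between the x axis of block and the x axis of press, either way round below 0.12 rad and contact force between block and press between 25 and 68 N and linear speed of block below 0.01 m/s); the robot touches nothing.
It fails at once if the block is crushed: pressed on the press (by its pad or down on its bed) with more than 80 N (contact force between block and press above 80 N).
It fails at once if the robot pushes the press's jaw, pad, wheel, pawls or base with more than 6 N instead of using the lever (contact force between any of the fingers, the arm and press above 6 N).
It fails at once if a bystander (offcut, glue bottle, mug, chalk, brush) is moved by more than 40 mm (distance of any of offcut, glue, mug, chalk, brush from where it was at the start of the episode above 0.04 m).
It also fails if it takes over 67 s, if anything falls off the work surface, if the arm or the gripper's body presses on something with over 40 N, if the wrist force passes 120 N, or if a joint passes its speed limit or range.

ROBOT

A 7-joint arm with a two-finger parallel gripper is mounted at the origin on the work surface. World frame = base frame: x ahead of the robot, y to its left, z up, the work surface at z = 0. Lengths are in m, angles in rad, forces in N, time in s.
With the tool pointing down it reaches from about 0.4 to 0.85 m from the base axis. Payload 6.9 kg.
Tool frame: the origin (TCP) lies midway between the tips of the shut fingers; the grasp point (between the pads) lies behind it (ctrl.pinch_z is the z of the grasp point in the tool frame, in m); z points along the fingers, y is the line along which they close (so a half turn about z gives the same grasp; the last joint's range is limited). The gripper opens to 85 mm and grips with 20 to 120 N. Pads are 22 mm wide; open, the fingers measure 114 mm over their backs; the gripper's body (76 mm by 85 mm) begins 54 mm behind the grasp point. The pads swing forward as they close: fully open they stand 13 mm farther back than shut.
Start: joints at [1.351, 0.507, -0.238, 1.5, 0.126, 1.149, -0.155], TCP at [0.199, -0.592, 0.231] pointing down, gripper open.
Joint ranges: [-3.08, 3.08], [-0.24, 2.05], [-1.43, 1.35], [0, 2.5], [-1.52, 4.66], [0.17, 1.96], [-2.89, 2.89]. Speed limits (rad/s): [2.39, 2.39, 3.14, 3.14, 3.14, 3.14, 3.14].

INTERFACE

Orientations are given as a unit quaternion [w, x, y, z].
In Python, from station import ctrl, get_state, vision, ticket, models gives the robot as it stands. Calls block until the motion is done:
- ctrl.movep(position, orientation): joint-space move of the TCP to a pose.
- ctrl.movel(position, frame=None, max_speed=0.15): straight line of the TCP; frame=None keeps the orientation; max_speed is the mean speed in m/s.
- ctrl.set_joints(angles): joint-space move.
- ctrl.ungrasp() and ctrl.close_gripper(force=None): open the fingers fully, or close them until they stop; force is the grip in N (None keeps the last).
- ctrl.pause(seconds).
- ctrl.ik(position, orientation): joint angles nearest the present ones, or None.
- get_state(): the state.
- vision.grab_frame(name): name is "scene" or "top"; returns (picture, depth): 384x512x3 uint8, blue, green, red; 384x512 float32, m along the optical axis (not along the pixel's ray), 0 where there is no reading.
- vision.camera_info(name): a dict with "mtx" (3x3 intrinsics, pixels), "R" (3x3) and "t" (3): a world point X has camera coordinates R X + t. Camera axes: x right, y down, z forward; pixel columns grow to the right and rows downward; lengths in m; the calibration is good to about 2 mm. A picture is of the moment at which its call begins. camera_info takes no time and is no camera call.
A pose or a line that the arm cannot do raises ctrl.Unreachable and nothing moves.
- ticket.close_job(): hands the job in; it is judged then, once.
Trained networks look in the newest picture that a camera, given by its name, has taken for a name from the list of things; names that differ only in an ending like _2 or _b are one class to them, and where a whole thing is asked for, a point or a joint stands for the part that bears it (a point fixed in the world has none). Each returns a list of dicts, best first, with "p" (0 to 1); they miss things now and then, are a little off and sometimes report something else, mostly with a low value. They report only what shows in the picture. A call takes as long as a camera call. They do not tell look-alikes from the thing itself.
- models.recognise(camera, target): "point" ([column, row] in pixels, amid what is visible of it).
- models.masks_of(camera, target): "mask" (384x512 bool, what is visible of it) and "point" ([column, row] in pixels, amid what is visible of it).
The state is a dict: "time": time; "qpos": joint angles; "qd": joint speeds; "tau": joint torques, N m; "tcp_pos": TCP position; "eef_rot": TCP orientation; "contact_force": force on the tool from outside, world axes, zero at the start; "wrist_torque": the same for the moment, N m; "width": finger opening in m; "gripper_force": force on a finger pad.
Only numpy, scipy, OpenCV 4.12 (cv2) and the standard library are available. Lean on these libraries where they do the work, as an engineer would, in place of code of your own. Each camera call takes 0.05 s, during which the arm holds its last target. There are 200 camera calls.

## Working session

There is one attempt and no reset: what is moved stays moved. The work goes in short steps, each a Python script; the robot and the scene stay as the last script left them, time stands still between calls to the robot, and variables do not carry over. Pictures are saved under pics/ and viewed, at most 10 in all, crops included, and the job is handed in when it is done.

```bash
mkdir -p pics; ls; python3 - <<'E'
from station import ctrl, get_state, vision, ticket, models
import cv2,numpy as np
for n in("scene","top"):
    im,d=vision.grab_frame(n); cv2.imwrite(f"pics/{n}0.png",im); np.savez(f"{n}0.npz",d=d,im=im)
    c=vision.camera_info(n); print(n,c["mtx"].tolist(),(-c["R"].T@c["t"]).round(3),c["R"].round(2).tolist())
    for t in("block","press","lever_knob","axle_top","lever"):
        print(t,[(r["p"],np.round(r["point"])) for r in models.recognise(n,t)][:4])
print(ctrl.pinch_z,get_state())
E
```

```text
pics
scene [[370.48950157942505, 0.0, 251.55876757481997], [0.0, 370.48950157942505, 189.5070161620939], [0.0, 0.0, 1.0]] [ 1.271 -0.12   0.849] [[0.14, 0.99, -0.01], [0.68, -0.1, -0.72], [-0.72, 0.1, -0.69]]
block [(0.81, array([136., 197.])), (0.67, array([161., 231.])), (0.66, array([124., 226.])), (0.66, array([ 84., 250.]))]
press [(0.81, array([260., 237.]))]
lever_knob [(0.75, array([232., 205.]))]
axle_top [(0.67, array([264., 237.])), (0.19, array([123., 227.]))]
lever []
top [[389.3594716840793, 0.0, 255.6548503147534], [0.0, 389.3594716840793, 187.8530300329105], [0.0, 0.0, 1.0]] [0.345 0.008 1.191] [[-0.01, -1.0, -0.0], [-0.99, 0.01, -0.15], [0.15, 0.0, -0.99]]
block [(0.97, array([415., 154.])), (0.84, array([384., 223.])), (0.81, array([389., 188.])), (0.78, array([353., 174.]))]
press [(0.89, array([254., 165.])), (0.57, array([283., 182.])), (0.41, array([326., 248.]))]
lever_knob [(0.76, array([280., 180.])), (0.41, array([251., 163.]))]
axle_top [(0.93, array([253., 164.]))]
lever [(0.93, array([284., 182.]))]
-0.0187 {'time': 0.6, 'qpos': array([ 1.35149798,  0.50746933, -0.23755063,  1.50018888,  0.12570914,
        1.14887783, -0.15483418]), 'qd': array([-3.45084365e-04, -2.00229814e-03,  1.08598722e-03, -1.22717909e-04,
        9.18905265e-05, -3.72623702e-04, -1.93689256e-04]), 'tau': array([ 1.31994566e-03, -6.20041180e+01, -2.18328573e+00, -2.49870998e+01,
        1.39374120e-02,  2.41315189e-03,  2.79330931e-05]), 'tcp_pos': array([ 0.19939834, -0.59234284,  0.23129617]), 'eef_rot': array([ 1.78681061e-05,  9.86850180e-01,  1.61637624e-01, -7.73871484e-06]), 'contact_force': array([-0.52075461, -0.0936202 , -0.37409433]), 'wrist_torque': array([-0.01013592, -0.01807441, -0.02998453]), 'gripper_force': 0.0, 'width': 0.08508822021825793}
```

```bash
python3 - <<'E'
import cv2
t=cv2.imread("pics/top0.png"); cv2.imwrite("pics/t1.png",cv2.resize(t[80:330,180:460],None,fx=2.4,fy=2.4,interpolation=cv2.INTER_CUBIC)[:600,:800])
s=cv2.imread("pics/scene0.png"); cv2.imwrite("pics/s1.png",cv2.resize(s[130:380,60:390],None,fx=2.4,fy=2.4,interpolation=cv2.INTER_CUBIC)[:600,:800])
E
```

```text
(no output)
```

View pics/t1.png

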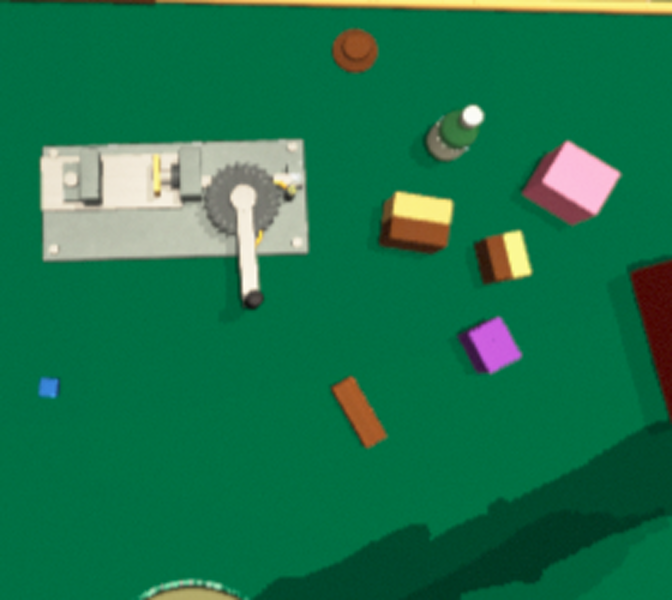

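View pics/s1.png

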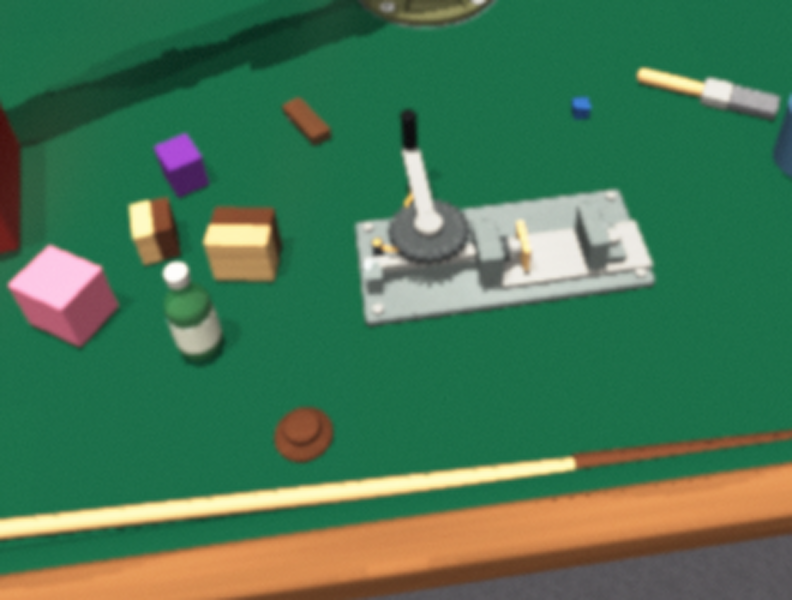

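The top view shows the press at crop (175,195), with +y pointing left and the lever knob at (253,298). The meant block is the small two-tone one at crop (503,257), which is full-image (390,187). The pink, purple and larger two-tone blocks are look-alikes. Next I'll measure poses from depth.

```bash
cat > h.py <<'E'
import cv2,numpy as np
from station import ctrl, get_state, vision, ticket, models
def cloud(n,d):
    c=vision.camera_info(n); v,u=np.indices(d.shape)
    P=np.stack([(u-c["mtx"][0,2])/c["mtx"][0,0]*d,(v-c["mtx"][1,2])/c["mtx"][1,1]*d,d],-1)
    W=(P-c["t"])@c["R"]; W[d==0]=np.nan; return W
def rect(P):
    (c,s,a)=cv2.minAreaRect((P[:,:2]*1000).astype(np.float32)); return np.round(c,1),np.round(s,1),round(a,1)
E
python3 - <<'E'
from h import *
m={}
for n,bp in(("top",(390,187)),("scene",(124,226))):
    f=np.load(n+"0.npz"); W=cloud(n,f["d"]); z=W[...,2]
    tab=W[(abs(z)<.02)]; print(n,"table z",np.median(tab[:,2]))
    k=np.indices(z.shape); near=(abs(k[1]-bp[0])<22)&(abs(k[0]-bp[1])<25)
    B=W[near&(z>.044)&(z<.056)]; print("block",rect(B),len(B),np.median(B[:,2]))
    # press: base plate, bed, knob, jaw tops
    reg=(W[...,0]>.25)&(W[...,0]<.65)&(W[...,1]>-.15)&(W[...,1]<.35)
    b=W[reg&(z>.007)&(z<.017)]; print("base",rect(b),len(b))
    b=W[reg&(z>.007)&(z<.026)]; print("base+bed",rect(b),len(b))
    t=W[reg&(z>.105)]; print("knob>105",np.round(t.mean(0),3),len(t))
    for lo,hi in((.062,.066),(.066,.074)):
        t=W[reg&(z>lo)&(z<hi)]; print(lo,len(t))
    mk=np.zeros(z.shape,np.uint8); mk[reg&(z>.056)&(z<.08)]=1
    q,L,S,C=cv2.connectedComponentsWithStats(mk)
    for i in range(1,q):
        if S[i,4]>8: P=W[L==i]; print("comp",S[i].tolist(),rect(P),np.round(np.median(P[:,2]),4))
    print(models.recognise(n,"axle_top")[0])
E
```

```text
top table z -0.0009649627594314876
block (array([ 518.3, -392.6]), array([53.6, 45.8]), 11.4) 268 0.04865546619569921
base (array([527.7, 122.8]), array([261.4, 588.3]), 29.6) 2244
base+bed (array([530.2, 124.4]), array([269.3, 588.5]), 29.8) 3035
knob>105 [ 0.46  -0.073  0.12 ] 45
0.062 287
0.066 359
comp [213, 142, 9, 22, 179] (array([618.9, 123.3]), array([61.4, 23.9]), 0.2) 0.0686
comp [251, 142, 13, 20, 197] (array([621.4,   4.9]), array([35.8, 57.4]), 89.6) 0.0647
comp [244, 144, 3, 16, 39] (array([622.7,  40.6]), array([46. ,  6.1]), 0.0) 0.0606
comp [267, 153, 21, 56, 395] (array([534.5, -53.3]), array([166.5,  56.4]), 0.4) 0.0652
comp [290, 163, 5, 7, 13] (array([580.5, -95.6]), array([10.6, 20.2]), 62.9) 0.0573
{'point': [252.7, 164.3], 'p': 0.93}
scene table z 0.0005260457826384783
block (array([ 527.5, -394.3]), array([ 57.6, 175.9]), 81.5) 251 0.050296180343289504
base (array([532. , 122.1]), array([272.4, 583.1]), 29.6) 1499
base+bed (array([530.4, 122.4]), array([274.8, 584.6]), 30.2) 2298
knob>105 [ 0.462 -0.074  0.117] 53
0.062 170
0.066 462
comp [222, 189, 34, 50, 571] (array([551.8, -80. ]), array([169.9,  91.3]), 20.1) 0.0641
comp [300, 214, 14, 21, 183] (array([618.5, 123.7]), array([63. , 24.5]), 1.1) 0.0696
comp [257, 221, 15, 19, 194] (array([620.8,   4.4]), array([58.2, 38. ]), 0.5) 0.0657
comp [275, 222, 6, 14, 47] (array([619.6,  41.1]), array([45.5,  8.2]), 0.9) 0.0618
comp [215, 229, 5, 4, 11] (array([ 599.2, -125.4]), array([10.9,  9.5]), 30.4) 0.0575
{'point': [264.1, 236.6], 'p': 0.67}
```

```bash
cat >> h.py <<'E'
def quat(a):  # tool down, tool y at world yaw a
    from scipy.spatial.transform import Rotation as R
    s,c=np.sin(a),np.cos(a)
    q=R.from_matrix(np.array([[-s,c,0],[c,s,0],[0,0,-1.]])).as_quat(); return [q[3],q[0],q[1],q[2]]
def best(p,a):
    q0=get_state()["qpos"]; r=[]
    for k in(a,a+np.pi):
        j=ctrl.ik(p,quat(k))
        if j is not None: r.append((np.abs(np.array(j)-q0).max(),k))
    return quat(min(r)[1])
def st(): 
    s=get_state(); print(round(s["time"],2),s["tcp_pos"].round(4),s["contact_force"].round(1),round(s["width"],4),round(s["gripper_force"],1))
E
python3 - <<'E'
from h import *
for n in("top","scene"):
    f=np.load(n+"0.npz"); W=cloud(n,f["d"]); z=W[...,2]
    mk=((z>.007)&(z<.03)&(W[...,0]>.48)&(W[...,0]<.70)&(W[...,1]>-.2)&(W[...,1]<.25)).astype(np.uint8)
    q,L,S,C=cv2.connectedComponentsWithStats(mk); i=1+S[1:,4].argmax(); print("base",rect(W[L==i]))
    c=vision.camera_info(n); u,v=models.recognise(n,"axle_top")[0]["point"]
    r=c["R"].T@np.linalg.solve(c["mtx"],[u,v,1]); o=-c["R"].T@c["t"]; print("axle",(o+r*(.068-o[2])/r[2]).round(4))
a=np.radians(11.4); q=best([.518,-.3926,.2],a)
ctrl.movep([.518,-.3926,.13],q); st()
ctrl.movel([.518,-.3926,.010]); st()
ctrl.close_gripper(40); st()
ctrl.movel([.518,-.3926,.27],max_speed=.25); st()
im,d=vision.grab_frame("top"); cv2.imwrite("pics/g.png",im)
E
```

```text
base (array([600. ,  20.1]), array([150.7, 339.7]), 1.4)
axle [0.5814 0.0177 0.068 ]
base (array([598.2,  20.5]), array([152.6, 340.7]), 1.4)
axle [ 0.6493 -0.0018  0.068 ]
2.25 [ 0.5168 -0.3945  0.1302] [ 0.6 -0.7  0.1] 0.0856 0.0
3.2 [ 0.5186 -0.393   0.011 ] [ 0.7  0.3 -0.1] 0.0855 0.0
3.6 [ 0.5184 -0.393   0.011 ] [0.8 0.5 6.7] 0.0531 43.0
4.79 [ 0.5173 -0.3923  0.2685] [-0.  -0.4 -1.2] 0.0537 42.3
```

```bash
cat >> h.py <<'E'
YAW=.0244; O=np.array([.5888,-.0652])
def W2(x,y,z): 
    s,c=np.sin(YAW),np.cos(YAW); return [O[0]+c*x-s*y,O[1]+s*x+c*y,z]
E
python3 - <<'E'
from h import *
p=W2(.035,.147,.27); s=get_state()
import numpy as np
q=best(p,YAW)
ctrl.movep(p,q); st()
ctrl.movel(W2(.035,.147,.05),max_speed=.25); 
ctrl.movel(W2(.035,.147,.0315),max_speed=.05); st()
ctrl.ungrasp(); st()
ctrl.movel(W2(.035,.147,.2),max_speed=.2); st()
ctrl.movep(W2(-.13,-.005,.2),best(W2(-.13,-.005,.2),YAW+np.pi/2)); st()
for n in("top","scene"):
    im,d=vision.grab_frame(n); W=cloud(n,d); z=W[...,2]
    np.savez(n+"1.npz",d=d,im=im)
    reg=(W[...,0]>.57)&(W[...,0]<.66)&(W[...,1]>.05)&(W[...,1]<.106)&(z>.064)&(z<.076)
    print(n,rect(W[reg]),W2(.035,.147,0))
    if n=="top": t=im[110:240,190:320]
    else: cv2.imwrite("pics/p1.png",np.hstack([cv2.resize(x,(390,390),interpolation=cv2.INTER_CUBIC) for x in(t,im[140:270,210:340])]))
E
```

```text
6.61 [0.6205 0.0809 0.2698] [ 0.4  0.  -1.5] 0.0536 42.3
8.16 [0.62   0.0826 0.0312] [ 0.3  0.2 -1.3] 0.0534 42.4
8.58 [0.6203 0.0826 0.0316] [-0.4 -0.2  0.7] 0.0856 0.0
9.57 [0.6196 0.0823 0.1989] [0.5 0.4 0.2] 0.0853 0.0
10.57 [ 0.4595 -0.0727  0.1997] [0.5 0.5 0.5] 0.0862 0.0
top (array([622.2,  83.2]), array([55.3, 43.7]), 3.3) [np.float64(0.6202031376125147), np.float64(0.08261015847393394), 0]
scene (array([618.9,  82.9]), array([58.7, 44.2]), 1.7) [np.float64(0.6202031376125147), np.float64(0.08261015847393394), 0]
```

View pics/p1.png

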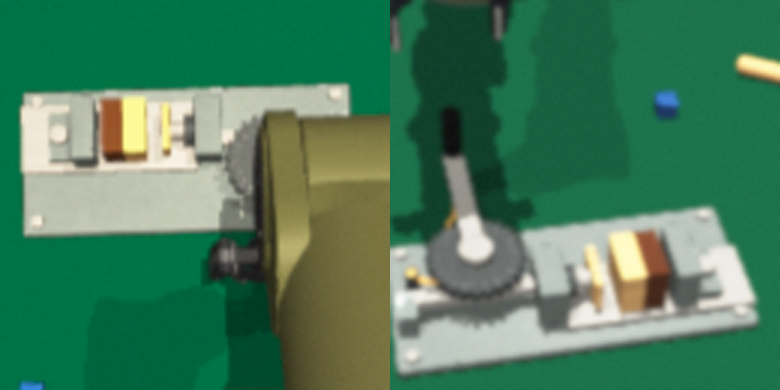

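```bash
cat >> h.py <<'E'
Z=.080
def knob(th,z=None): return W2(-.13*np.cos(th),-.13*np.sin(th),Z if z is None else z)
SGN=None
def kq(th):
    s=get_state()["eef_rot"]; a,b=quat(YAW+th+np.pi/2),quat(YAW+th-np.pi/2)
    return a if abs(np.dot(s,a))>abs(np.dot(s,b)) else b
def read():
    s=get_state(); d=s["tcp_pos"][:2]-O; c,n=np.cos(YAW),np.sin(YAW); x,y=c*d[0]+n*d[1],-n*d[0]+c*d[1]
    f=s["contact_force"]; fx,fy=c*f[0]+n*f[1],-n*f[0]+c*f[1]
    th=np.arctan2(-y,-x); ft=fx*np.sin(th)-fy*np.cos(th); fr=-fx*np.cos(th)-fy*np.sin(th)
    print(f't{s["time"]:.2f} th{th:.3f} r{np.hypot(x,y)*1e3:.1f} Ft{ft:.1f} Fr{fr:.1f} Fz{f[2]:.1f} w{s["width"]*1e3:.1f}',flush=True); return th,ft
def go(th,step=.28,v=.12):
    t0=read()[0]; n=max(1,int(np.ceil(abs(th-t0)/step)))
    for t in np.linspace(t0,th,n+1)[1:]:
        ctrl.movel(knob(t),kq(t),max_speed=v); r=read()
    return r
E
python3 - <<'E'
from h import *
ctrl.movel(knob(.04),kq(.04),max_speed=.15); read()
ctrl.close_gripper(20); read()
go(-.415); ctrl.pause(.1); read()
go(.415); ctrl.pause(.1); read()
E
```

```text
t11.62 th0.039 r129.5 Ft-0.1 Fr0.8 Fz0.2 w85.0
t12.23 th0.041 r129.9 Ft-0.7 Fr0.6 Fz4.0 w19.4
t12.23 th0.041 r129.9 Ft-0.7 Fr0.6 Fz4.0 w19.4
t12.62 th-0.188 r130.0 Ft-1.1 Fr1.4 Fz6.4 w19.4
t13.03 th-0.410 r130.0 Ft0.7 Fr2.4 Fz7.5 w19.3
t13.12 th-0.409 r130.0 Ft-0.1 Fr2.0 Fz7.1 w19.5
t13.12 th-0.409 r130.0 Ft-0.1 Fr2.0 Fz7.1 w19.5
t13.57 th-0.126 r129.9 Ft-1.2 Fr1.2 Fz6.2 w19.3
t14.03 th0.146 r129.8 Ft-0.0 Fr-0.2 Fz6.5 w19.4
t14.47 th0.416 r129.7 Ft-1.5 Fr-0.8 Fz5.5 w19.4
t14.57 th0.416 r129.7 Ft-1.1 Fr-0.9 Fz5.1 w19.7
```

```bash
cat >> h.py <<'E'
def jaw():
    im,d=vision.grab_frame("scene"); W=cloud("scene",d); z=W[...,2]
    m=(W[...,0]>.585)&(W[...,0]<.655)&(W[...,1]>-.04)&(W[...,1]<.15)&(z>.056)&(z<.08)
    y=np.sort(W[m][:,1]); h,e=np.histogram(y,np.arange(-.04,.15,.004)); print("jaw back edge",np.percentile(y,1).round(4),"hist",h.tolist())
E
python3 - <<'E'
from h import *
d=np.load("scene1.npz")["d"]; g=vision.grab_frame
vision_grab=vision.grab_frame
jaw()
go(-.415); jaw()
go(.415); ctrl.pause(.1); read(); jaw()
E
```

```text
jaw back edge -0.0364 hist [10, 12, 8, 8, 4, 1, 0, 0, 0, 20, 32, 25, 28, 28, 25, 25, 12, 6, 9, 1, 0, 0, 20, 19, 8, 34, 32, 22, 27, 26, 23, 29, 26, 24, 25, 26, 9, 14, 37, 33, 26, 29, 30, 22, 1, 0, 0]
t14.62 th0.416 r129.7 Ft-1.1 Fr-1.0 Fz4.5 w19.4
t15.07 th0.142 r129.8 Ft-1.3 Fr0.1 Fz5.5 w19.2
t15.53 th-0.131 r129.9 Ft0.4 Fr1.2 Fz8.2 w19.4
t15.97 th-0.408 r129.9 Ft-0.6 Fr2.6 Fz10.3 w19.3
jaw back edge -0.036 hist [8, 6, 6, 3, 3, 1, 0, 0, 9, 30, 30, 24, 31, 26, 25, 22, 6, 7, 3, 1, 0, 6, 21, 18, 0, 34, 30, 24, 30, 25, 25, 29, 27, 24, 25, 24, 8, 9, 42, 32, 26, 31, 29, 23, 0, 0, 0]
t16.02 th-0.407 r129.8 Ft-0.1 Fr2.9 Fz9.2 w19.5
t16.48 th-0.119 r129.8 Ft-0.5 Fr1.4 Fz8.3 w19.3
t16.93 th0.154 r129.8 Ft-0.6 Fr-1.6 Fz5.8 w19.5
t17.38 th0.416 r129.5 Ft-2.4 Fr-1.7 Fz6.5 w19.1
t17.48 th0.416 r129.6 Ft-2.6 Fr-1.8 Fz6.3 w19.3
jaw back edge -0.0349 hist [7, 5, 4, 6, 2, 1, 0, 0, 0, 0, 0, 2, 30, 28, 25, 27, 24, 32, 21, 7, 6, 3, 0, 0, 5, 22, 27, 33, 24, 28, 24, 27, 27, 26, 23, 25, 28, 23, 30, 29, 28, 31, 28, 23, 0, 0, 0]
```

The pad has moved four notches (21 mm) and is about to touch the block. From here I'll take the stroke in small steps and read the resistance.

```bash
python3 - <<'E'
from h import *
go(-.415)
print("work")
go(.415,step=.07,v=.06); ctrl.pause(.3); read(); jaw()
E
```

```text
t17.53 th0.416 r129.6 Ft-2.4 Fr-1.8 Fz5.9 w19.2
t17.98 th0.148 r129.5 Ft0.7 Fr-1.9 Fz4.4 w19.2
t18.43 th-0.130 r129.7 Ft-0.7 Fr0.0 Fz6.3 w19.5
t18.88 th-0.406 r129.8 Ft-0.4 Fr1.0 Fz7.9 w19.6
work
t18.88 th-0.406 r129.8 Ft-0.4 Fr1.0 Fz7.9 w19.6
t19.20 th-0.322 r129.8 Ft0.2 Fr0.2 Fz7.2 w19.5
t19.50 th-0.254 r129.8 Ft-1.0 Fr0.4 Fz7.3 w19.4
t19.80 th-0.186 r129.7 Ft-1.0 Fr-0.5 Fz6.3 w19.4
t20.10 th-0.118 r129.7 Ft-0.8 Fr0.2 Fz4.9 w19.5
t20.40 th-0.051 r129.7 Ft-0.1 Fr-0.9 Fz4.8 w19.5
t20.70 th0.017 r129.7 Ft-0.5 Fr-2.4 Fz5.4 w19.6
t21.00 th0.083 r129.7 Ft-2.3 Fr-2.1 Fz5.5 w19.4
t21.30 th0.148 r129.7 Ft-2.3 Fr-2.6 Fz5.7 w19.4
t21.60 th0.214 r129.6 Ft-4.1 Fr-3.8 Fz5.1 w19.3
t21.90 th0.280 r129.6 Ft-3.8 Fr-3.3 Fz4.9 w19.1
t22.20 th0.347 r129.6 Ft-4.4 Fr-3.9 Fz6.1 w19.2
t22.50 th0.412 r129.5 Ft-4.6 Fr-4.5 Fz6.0 w19.6
t22.80 th0.412 r129.6 Ft-4.2 Fr-3.5 Fz5.8 w19.3
jaw back edge -0.0366 hist [9, 9, 9, 6, 5, 1, 0, 0, 0, 0, 0, 0, 0, 0, 25, 27, 28, 28, 23, 28, 27, 11, 5, 7, 1, 26, 21, 34, 27, 23, 28, 30, 19, 31, 24, 26, 27, 25, 31, 33, 25, 28, 31, 23, 0, 0, 0]
```

```bash
python3 - <<'E'
from h import *
go(.2,step=.045,v=.05); jaw()
go(-.415); jaw()
print("probe")
go(-.1,step=.045,v=.05)
E
```

```text
t22.85 th0.411 r129.6 Ft-4.4 Fr-3.5 Fz5.7 w19.1
t23.12 th0.362 r129.6 Ft-5.0 Fr-3.5 Fz5.8 w19.3
t23.38 th0.323 r129.6 Ft-3.7 Fr-4.0 Fz5.3 w19.2
t23.63 th0.287 r129.6 Ft-1.1 Fr-3.9 Fz3.7 w19.1
t23.89 th0.245 r129.6 Ft-0.4 Fr-4.9 Fz4.2 w19.2
t24.15 th0.203 r129.7 Ft-0.8 Fr-5.4 Fz3.5 w19.5
jaw back edge -0.0378 hist [14, 5, 7, 2, 4, 2, 0, 0, 0, 0, 0, 0, 0, 6, 32, 27, 28, 26, 25, 28, 20, 6, 5, 5, 2, 24, 24, 34, 26, 23, 25, 29, 27, 26, 24, 25, 28, 25, 31, 31, 26, 29, 32, 20, 0, 0, 0]
t24.20 th0.203 r129.7 Ft0.2 Fr-4.8 Fz4.2 w19.6
t24.57 th-0.000 r130.0 Ft0.4 Fr-3.9 Fz4.7 w19.1
t24.94 th-0.201 r130.2 Ft-0.7 Fr-2.2 Fz6.4 w19.5
t25.32 th-0.403 r130.4 Ft-0.4 Fr-0.2 Fz8.8 w19.8
jaw back edge -0.0373 hist [10, 9, 10, 6, 4, 2, 0, 0, 0, 0, 0, 0, 0, 10, 30, 25, 27, 28, 27, 31, 18, 6, 6, 3, 1, 25, 24, 31, 28, 26, 25, 30, 23, 29, 24, 26, 24, 25, 34, 25, 27, 30, 31, 22, 0, 0, 0]
probe
t25.37 th-0.401 r130.4 Ft-0.4 Fr0.0 Fz8.9 w19.0
t25.67 th-0.340 r130.4 Ft1.3 Fr-0.9 Fz7.7 w19.4
t25.93 th-0.298 r130.4 Ft-0.2 Fr-0.6 Fz7.9 w19.2
t26.18 th-0.255 r130.4 Ft0.2 Fr-1.2 Fz7.1 w19.4
t26.44 th-0.216 r130.4 Ft-1.0 Fr-2.0 Fz7.0 w19.1
t26.70 th-0.177 r130.4 Ft-2.4 Fr-1.4 Fz5.8 w19.3
t26.96 th-0.136 r130.4 Ft-4.4 Fr-2.1 Fz6.7 w19.4
t27.22 th-0.097 r130.3 Ft-5.3 Fr-2.8 Fz6.5 w19.3
```

```bash
python3 - <<'E'
from h import *
for t in(-.06,-.03,0,.03,.06,.08):
    ctrl.movel(knob(t),kq(t),max_speed=.04); th,ft=read()
    if ft<-10.5: print("stop"); break
ctrl.pause(.4); read(); ctrl.pause(.1); read(); jaw()
print("back"); go(-.12,step=.04,v=.05); jaw()
E
```

```text
t27.50 th-0.058 r130.3 Ft-5.4 Fr-3.2 Fz5.3 w18.7
t27.75 th-0.029 r130.3 Ft-5.6 Fr-2.3 Fz5.4 w19.1
t28.00 th-0.000 r130.3 Ft-6.1 Fr-3.4 Fz5.5 w19.6
t28.25 th0.029 r130.3 Ft-5.8 Fr-3.6 Fz5.6 w19.3
t28.50 th0.059 r130.3 Ft-6.4 Fr-4.2 Fz6.2 w19.4
t28.75 th0.077 r130.2 Ft-6.7 Fr-2.9 Fz4.8 w19.5
t29.15 th0.077 r130.2 Ft-6.1 Fr-4.1 Fz5.7 w19.3
t29.25 th0.077 r130.2 Ft-6.4 Fr-3.7 Fz6.0 w19.3
jaw back edge -0.0368 hist [11, 6, 10, 3, 4, 0, 0, 0, 0, 0, 0, 0, 0, 0, 0, 30, 27, 28, 27, 27, 26, 27, 7, 6, 7, 25, 22, 35, 25, 27, 26, 29, 23, 26, 24, 26, 28, 25, 29, 30, 26, 28, 33, 21, 1, 0, 0]
back
t29.30 th0.077 r130.2 Ft-6.1 Fr-3.4 Fz6.1 w19.4
t29.56 th0.031 r130.3 Ft-7.0 Fr-2.7 Fz6.3 w19.5
t29.81 th-0.007 r130.3 Ft-6.4 Fr-2.5 Fz5.5 w19.3
t30.06 th-0.045 r130.3 Ft-6.6 Fr-2.0 Fz5.4 w19.4
t30.31 th-0.084 r130.3 Ft-6.9 Fr-3.2 Fz5.4 w19.3
t30.56 th-0.122 r130.3 Ft-6.1 Fr-2.3 Fz6.6 w19.4
jaw back edge -0.0365 hist [9, 7, 8, 5, 3, 0, 0, 0, 0, 0, 0, 0, 0, 0, 26, 30, 24, 29, 28, 29, 25, 7, 6, 7, 1, 25, 25, 34, 27, 25, 26, 31, 25, 24, 26, 25, 27, 26, 31, 28, 27, 30, 31, 23, 1, 0, 0]
```

```bash
python3 - <<'E'
from h import *
go(.06,v=.06)
for t in(.10,.13,.155):
    ctrl.movel(knob(t),kq(t),max_speed=.04); th,ft=read()
    if ft<-10: print("stop"); break
print("back"); go(-.1,step=.035,v=.05); jaw()
E
```

```text
t30.61 th-0.121 r130.3 Ft-5.8 Fr-1.8 Fz5.7 w19.4
t31.15 th0.060 r130.2 Ft-5.9 Fr-3.2 Fz4.6 w19.8
t31.43 th0.098 r130.3 Ft-7.0 Fr-3.0 Fz6.1 w19.5
t31.68 th0.127 r130.2 Ft-6.7 Fr-4.1 Fz4.9 w19.7
t31.93 th0.151 r130.2 Ft-6.7 Fr-3.7 Fz6.1 w19.2
back
t31.93 th0.151 r130.2 Ft-6.7 Fr-3.7 Fz6.1 w19.2
t32.18 th0.112 r130.2 Ft-8.1 Fr-3.3 Fz5.6 w19.6
t32.43 th0.083 r130.2 Ft-6.8 Fr-3.1 Fz6.1 w19.6
t32.68 th0.056 r130.2 Ft-4.6 Fr-3.4 Fz5.1 w19.2
t32.93 th0.029 r130.3 Ft-3.4 Fr-3.4 Fz5.0 w19.3
t33.18 th0.000 r130.2 Ft-0.2 Fr-3.6 Fz6.1 w19.2
t33.43 th-0.031 r130.3 Ft-0.6 Fr-3.2 Fz4.8 w19.4
t33.68 th-0.062 r130.3 Ft-0.8 Fr-2.2 Fz6.1 w19.4
t33.93 th-0.093 r130.3 Ft-0.5 Fr-2.9 Fz6.3 w19.1
jaw back edge -0.0374 hist [10, 12, 12, 3, 3, 1, 0, 0, 0, 0, 0, 0, 0, 0, 1, 34, 27, 29, 27, 26, 25, 26, 5, 8, 10, 25, 24, 33, 28, 24, 25, 29, 24, 27, 25, 27, 27, 22, 30, 31, 28, 29, 30, 21, 2, 0, 0]
```

The notch locked: the load came off the knob on the way back. At the lock angle the knob held about 6.5 N, which means roughly 42–54 N of clamping. I'll release and check.

```bash
python3 - <<'E'
from h import *
ctrl.ungrasp(); th=read()[0]
p=get_state()["tcp_pos"]; ctrl.movel([p[0],p[1],.25],max_speed=.2); ctrl.movel([p[0]-.02,p[1]-.15,.3],max_speed=.2); st()
im,d=vision.grab_frame("top"); t=im[110:240,190:320]; im,d=vision.grab_frame("scene")
cv2.imwrite("pics/e.png",np.hstack([cv2.resize(x,(390,390),interpolation=cv2.INTER_CUBIC) for x in(t,im[140:270,210:340])]))
E
```

```text
t34.63 th-0.100 r130.1 Ft-0.1 Fr0.8 Fz-0.1 w85.4
36.58 [ 0.4391 -0.204   0.2994] [ 0.3  0.8 -0.3] 0.0851 0.0
```

View pics/e.png

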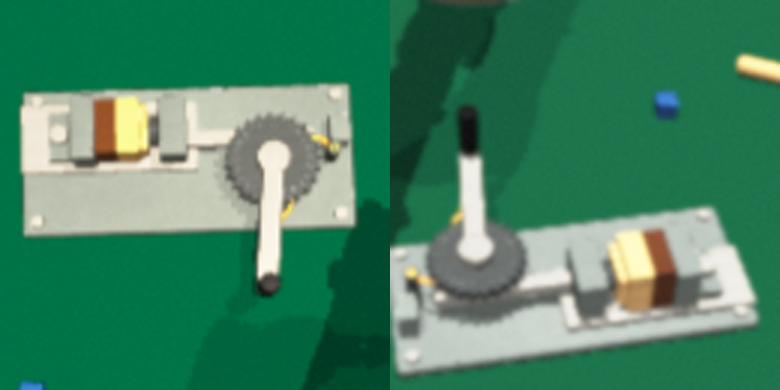

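The block is clamped square between pad and anvil (left view, crop (120,128)), and the lever is free. Handing in.

```bash
python3 -c "
from station import ticket; print(ticket.close_job())"
```

```text
the job is handed in; nothing more can be done
None
```

I handed the job in at about 37 s with the block standing square on the bed, clamped after seven lever notches at roughly 42–59 N (lever feel 42–54 N, camera geometry about 59 N); the robot was clear of everything, and the verdict was not shown.

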